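# Eject the bushing and catch it with the other finger

### The arm

A 6-joint arm with a two-finger parallel gripper is mounted at the origin on a cart in front of the work surface, level with it; the furniture and walls round the work are solid. World frame = base frame: x ahead of the robot, y to its left, z up, the work surface at z = 0. Lengths are in m, angles in rad, forces in N, time in s.
With the tool pointing down it reaches from about 0.3 to 1 m from the base axis. Payload 5.1 kg.
Tool frame: the origin (TCP) lies on the centre line of the jaws, within the pads' length; the fingertips stand 14 mm ahead of it and the grasp point (between the pads) lies 5 mm behind it; z points along the fingers, y is the direction in which the jaws open and shut (so a half turn about z gives the same grasp; the last joint's range is limited). The gripper opens to 95 mm and grips with 3 to 60 N. Pads are 20 mm wide; open, the fingers measure 119 mm over their backs; the gripper's body (75 mm by 180 mm) begins 59 mm behind the grasp point.
Start: joints at [1.047, 0.124, 1.65, -0, 1.367, -0.083], TCP at [0.277, 0.588, 0.229] pointing down, gripper open.
Joint ranges: [-2.61, 2.61], [-1.02, 2.33], [0.03, 2.71], [-1.35, 4.49], [0.32, 2.68], [-2.91, 2.91]. Speed limits (rad/s): [2.57, 2.57, 3.14, 3.14, 3.14, 3.14].

### API

Orientations are given as a 3x3 rotation matrix whose columns are the frame's x, y, z axes.
In Python, from plant import ctrl gives the robot as it stands.
- The arm moves only by the tool arm_command, never from a script. Its argument "targets" is a list that holds one entry, the list of rows, each a list of 4 numbers: the shift along the world's x, y, z in m, then the turn about the world's z in degrees. In form: [[[dx, dy, dz, roll], ...]]. A call has 1 to 10 rows; each row shifts and turns the commanded pose from where the row before left it; what a row does not reach is not made up. A row lasts 1/12 s, in which the tool goes at most 41.7 mm and 7.16 degrees, less where a joint would pass 70% of its speed; a pose out of reach is approached as far as the arm can. A call with a gripper value outside its range is refused whole. "gripper" is the closure, from -1 (fully open) to 1 (shut), set as the call begins (left out, the last holds). The fingers move at their own pace and stop on an object; "grip_force" is the grip in N (left out, the last holds). Time passes only in rows, so rows that do not move let the fingers close. It gives the time, the measured TCP pose, the force and the opening at its end, in the units of the state.
- ctrl.sense(): the state, without advancing time (a new reading comes with each control period).
- ctrl.grab_frame(name): name is "scene" or "top" or "wrist"; returns (picture, depth): 384x512x3 uint8, red, green, blue; 384x512 float32, m along the optical axis (not along the pixel's ray), 0 where there is no reading.
- ctrl.camera_info(name): a dict with "camera_matrix" (3x3 intrinsics, pixels), "view" (4x4, takes a point from world to camera coordinates). Camera axes: x right, y down, z forward; pixel columns grow to the right and rows downward; lengths in m; the calibration is good to about 2 mm. The wrist camera is an equidistant fisheye: a pixel r from the principal point sees the ray r / f radians off the axis. A picture is of the moment at which its call begins: read the wrist's pose just before it. camera_info takes no time and is no camera call; for the wrist camera it gives the pose at the moment of the call.
- ctrl.close_job(): hands the job in, once; it reports no verdict.
The state is a dict: "time": time; "joint_positions": joint angles; "qvel": joint speeds; "tau": joint torques, N m; "tcp_pos": TCP position; "tcp_rot": TCP orientation; "wrist_force": force on the tool from outside, world axes, zero at the start; "moment": the same for the moment, N m; "finger_gap": opening from 0.0 (shut) to 1.0 (fully open).
Only numpy, scipy, OpenCV 4.12 (cv2) and the standard library are available. Lean on these libraries where they do the work, as an engineer would, in place of code of your own. Each camera call takes 0.05 s, during which the arm holds its last target.

### The job

Stand one finger of the open gripper in the sloping chute as a stop, then gently press the ejector key beside the chute all the way down with the other finger, so that the bushing pops out of its pocket and rolls down against the waiting finger. Do not touch the bushing while it is in its pocket, do not pinch or lift it, do not let it run out of the lower end, and leave the loose things around alone. Finish while holding: the key still down under one finger, the bushing resting against the other.

Things in the scene. Friction and masses are not known exactly. Their poses are not given: they have to be found in the camera images.
- fixture: Fixed dark steel base plate (in mm: x -89 to 89, y -38 to 96, 6 thick) with an aluminium chute along x at y = 0, 31 mm wide inside, sloping down to -x at 14 degrees, and an ejector rocker. Origin on the desk under the chute's middle; +x up the chute, +y towards the key, z up. Back stop at x 75, 72 mm high. Bearing blocks at x 25, y -28, 31 and 82, to 32 mm high.
- eject_key (a joint): Ejector rocker, rad: 0 = key up, 0.24 = key fully down on its stop. About 2 to 3 N on the key starts it, 4 to 5 N holds it fully down (at 8 N it is surely on its stop); it springs back. Pressing lifts a plate under the bushing, which rolls out of its pocket before the key is fully down.
- key_top (a point): Middle of the top of the key, a ribbed steel plate 28 mm (along the chute) x 40 mm (across) beside the chute: fixture x -25, y 65 mm, 48 mm above the desk when up, 36 mm when fully down (the point moves with it). The key spans 45 to 85 mm from the chute's middle line.
- stop_point (a point): Fixed point on the middle of the chute floor, level with the key (fixture x -25, y 0, 24.5 mm above the desk). A finger over it while the other is on the key stops the bushing; with the key fully down that fingertip is 11 mm above the floor, clear of the walls (5 mm above the floor) and below the bushing's middle.
- outlet (a point): Middle of the floor at the open lower end of the chute (fixture x -75 mm, 12 mm above the desk).
- bushing: Smooth oiled brass bushing, 34 mm diameter, 26 mm long, about 0.1 kg, lying on its side across the pocket so that it can roll. Origin at the centre of one end face, z along its axis.
- bushing_mid (a point): Centre of the bushing. In its pocket (3.5 mm deep, above fixture x 40, with higher sides) it lies at fixture x 47, y 0, 56 mm above the desk.
- collar: Loose steel set collar, 23 mm diameter, 12 mm high, on the desk beside the fixture; leave alone. Origin under its centre.
- standoff: Loose brass hexagonal standoff, 16 x 19 x 52 mm, upright beside the fixture; leave alone. Origin under its centre.
- clip: Loose black binder clip, 32 x 27 x 32 mm, on the key's side of the fixture; leave alone. Origin under its centre.

How it is judged:
On the way, in this order (a step that is already met when the one before it is completed fails the run):
1. a finger starts pressing the key while the bushing is still in its pocket (value of joint eject_key above 0.05 rad and contact force between the fingers and fixture above 0.5 N and x of bushing_mid in the frame of fixture above 0.038 m).
2. the bushing has popped out and is stopped in the chute by a finger (x of bushing_mid in the frame of fixture between -0.05 and 0.035 m and y of bushing_mid in the frame of fixture between -0.012 and 0.012 m and z of bushing_mid in the frame of fixture below 0.068 m and contact force between the fingers and bushing above 0.03 N and linear speed of bushing below 0.03 m/s), for 0.2 s.
At the end, for the whole second after the job is handed in: The key is held down (over 0.19 rad of 0.24) by a finger; the bushing is at rest in the chute below its pocket (centre between x -50 and 35 mm and within 12 mm of the middle line in the fixture's frame, under 68 mm high), leaning on a finger (x of bushing_mid in the frame of fixture between -0.05 and 0.035 m and y of bushing_mid in the frame of fixture between -0.012 and 0.012 m and z of bushing_mid in the frame of fixture below 0.068 m and value of joint eject_key above 0.19 rad and contact force between the fingers and fixture above 1 N and contact force between the fingers and bushing above 0.03 N and linear speed of bushing below 0.02 m/s); the arm keeps its last pose, push and grip.
It fails at once if the bushing ran out of the chute or fell off it (x of bushing_mid in the frame of fixture below -0.06 m or y of bushing_mid in the frame of fixture above 0.03 m or y of bushing_mid in the frame of fixture below -0.03 m or z of bushing_mid in the frame of fixture below 0.02 m).
It fails at once if the bushing was lifted or squeezed hard (z of bushing_mid in the frame of fixture above 0.085 m or contact force between the fingers and bushing above 12 N).
It fails at once if the bushing was touched in its pocket (x of bushing_mid in the frame of fixture above 0.042 m and contact force between the fingers and bushing above 0.2 N).
It fails at once if the key or fixture was pressed with more than 40 N (contact force between any of the arm, the fingers and fixture above 40 N).
It fails at once if a loose thing beside the fixture was moved (distance of any of collar, standoff, clip from where it was at the start of the episode above 0.015 m).
It also fails if it takes over 32 s, if anything falls off the work surface, if the arm or the gripper's body presses on something with over 40 N, if the wrist force passes 120 N, or if a joint passes its speed limit or range.

## Working session

There is one attempt and no reset: what is moved stays moved. The work goes in short steps, Python scripts to look and compute and a tool call to move; the robot and the scene stay as the last step left them, time stands still between calls to the robot, and variables do not carry over. Pictures are saved under pics/ and viewed, and the job is handed in when it is done.

Besides the shell and the picture viewer there is one more tool, called after "Emit:" as a command line: name --argument value ..., lists and objects as JSON in quotes. arm_command: Moves the arm, as the interface text tells. Its arguments: {"type":"object","properties":{"targets":{"type":"array","items":{"type":"array","items":{"type":"array","items":{"type":"number"}}}},"gripper":{"type":"number"},"grip_force":{"type":"number"}},"required":["targets"]}

```bash
mkdir -p pics; ls
python3 - <<'E'
from plant import ctrl
import cv2,numpy as np
np.set_printoptions(precision=4,suppress=True)
s=ctrl.sense();print(s['time'],s['tcp_pos'],s['tcp_rot'],s['wrist_force'],s['finger_gap'])
for n in ['scene','top']:
    p,d=ctrl.grab_frame(n);cv2.imwrite(f'pics/{n}0.png',p[:,:,::-1]);np.savez(f'{n}0.npz',p=p,d=d,**ctrl.camera_info(n))
    print(ctrl.camera_info(n))
E
```

```text
pics
0.0 [0.2771 0.5873 0.2274] [[-0.9044  0.4267 -0.001 ]
 [ 0.4267  0.9044 -0.0017]
 [ 0.0002 -0.002  -1.    ]] [-0.5473  0.7493  0.9846] 0.9999782951454729
{'camera_matrix': array([[450.7312,   0.    , 256.0428],
       [  0.    , 450.7312, 194.1944],
       [  0.    ,   0.    ,   1.    ]]), 'view': array([[-0.5122, -0.8588, -0.0131,  0.3811],
       [-0.477 ,  0.2971, -0.8272,  0.2886],
       [ 0.7143, -0.4174, -0.5618,  0.5721],
       [ 0.    ,  0.    ,  0.    ,  1.    ]])}
{'camera_matrix': array([[496.6891,   0.    , 251.3796],
       [  0.    , 496.6891, 202.0761],
       [  0.    ,   0.    ,   1.    ]]), 'view': array([[-0.0233, -0.9995,  0.023 ,  0.0817],
       [-0.9918,  0.0202, -0.1261,  0.5798],
       [ 0.1256, -0.0257, -0.9918,  0.9396],
       [ 0.    ,  0.    ,  0.    ,  1.    ]])}
```

View pics/scene0.png

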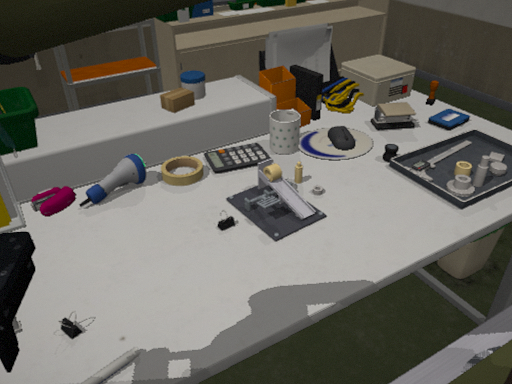

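View pics/top0.png

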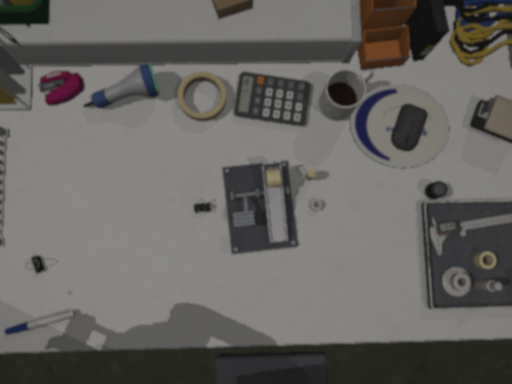

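The top view shows the fixture at about cols 222–298, rows 162–252. The bushing is near (274,177) at the upper end, and the key is near (245,215) on the +y side. Next I'll zoom in and measure.

```bash
cat > h.py <<'E'
import numpy as np,cv2
def ray(K,V,u,v):
    R=V[:3,:3];c=-R.T@V[:3,3];d=R.T@np.array([(u-K[0,2])/K[0,0],(v-K[1,2])/K[1,1],1]);return c,d
def onz(K,V,u,v,z):
    c,d=ray(K,V,u,v);return c+d*(z-c[2])/d[2]
def proj(K,V,P):
    q=V[:3,:3]@np.asarray(P)+V[:3,3];return (K@(q/q[2]))[:2]
E
python3 - <<'E'
import numpy as np,cv2
from h import *
a=np.load('top0.npz');p=a['p'][:,:,::-1]
c=p[150:265,185:335];cv2.imwrite('pics/topz.png',cv2.resize(c,None,fx=5,fy=5,interpolation=cv2.INTER_CUBIC))
b=np.load('scene0.npz');c=b['p'][150:240,205:335,::-1];cv2.imwrite('pics/scz.png',cv2.resize(c,None,fx=6,fy=6,interpolation=cv2.INTER_CUBIC))
# plate mask
g=p.max(2).astype(int); m=((g<110)).astype(np.uint8); m[:155]=0;m[262:]=0;m[:,:218]=0;m[:,305:]=0
cn=max(cv2.findContours(m,0,1)[0],key=cv2.contourArea)
r=cv2.minAreaRect(cn);bx=cv2.boxPoints(r);print(r,bx)
for q in bx: print(onz(a['camera_matrix'],a['view'],*q,0.006))
E
```

```text
((266.0335693359375, 206.09429931640625), (89.13777923583984, 81.61253356933594), 84.42780303955078) [[221.09248 165.69829]
 [302.31937 157.77373]
 [310.97467 246.49031]
 [229.74777 254.41487]]
[0.66123248 0.1282929  0.006     ]
[ 0.67467193 -0.03844978  0.006     ]
[ 0.49290449 -0.04927887  0.006     ]
[0.48080257 0.11385892 0.006     ]
```

View pics/topz.png

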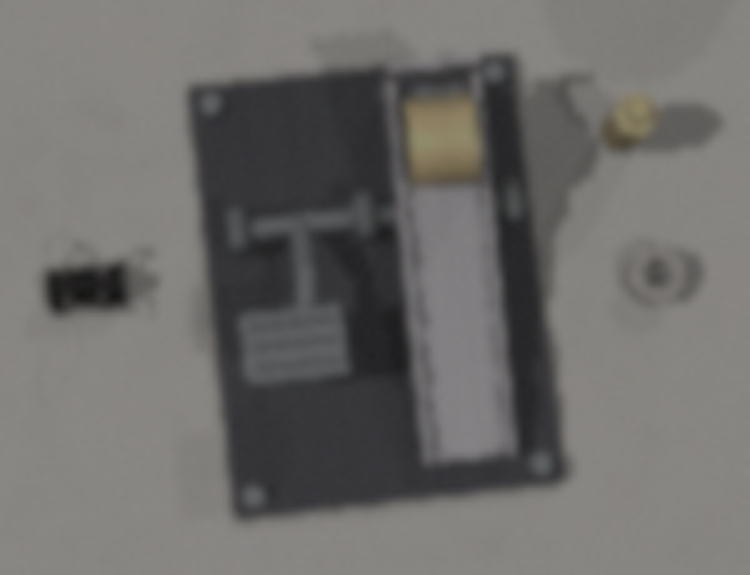

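View pics/scz.png

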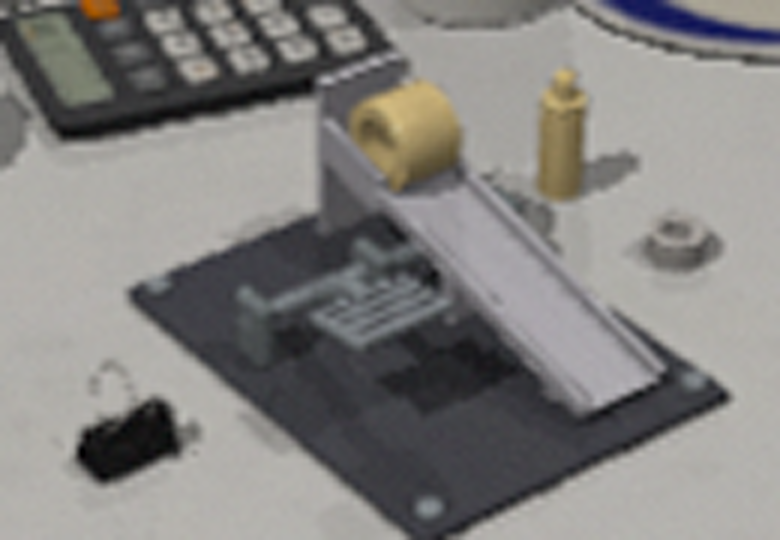

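Plate corners in the top zoom are TL (190,88), TR (516,55), BR (567,475) and BL (238,517). The standoff, collar and clip sit off the two sides. I'll fit the fixture pose to the corners and check it against known points.

Run:
```python
import numpy as np,cv2
from h import *
np.set_printoptions(precision=4,suppress=True)
a=np.load('top0.npz');K,V=a['camera_matrix'],a['view']
b=np.load('scene0.npz');K2,V2=b['camera_matrix'],b['view']
z=lambda x,y:((x+.5)/5-.5+185,(y+.5)/5-.5+150)
F=np.array([[89,96],[89,-38],[-89,-38],[-89,96]])/1e3
W=np.array([onz(K,V,*z(*q),.006)[:2] for q in [(190,88),(516,55),(567,475),(238,517)]])
H,D=F-F.mean(0),W-W.mean(0)
U,S,Vt=np.linalg.svd(H.T@D);R=(U@Vt).T;t=W.mean(0)-R@F.mean(0)
print('yaw',np.degrees(np.arctan2(R[1,0],R[0,0])),'t',t,'res mm',(F@R.T+t-W)*1e3, 'sides',[np.linalg.norm(W[i]-W[i-1]) for i in range(4)])
pts=dict(key=(-.025,.065,.048),k1=(-.011,.085,.049),k2=(-.039,.045,.047),stop=(-.025,0,.0245),outlet=(-.075,0,.012),bush=(.047,0,.056),bt=(.047,0,.073))
for n,P in pts.items():
    w=np.r_[R@np.array(P[:2])+t,P[2]]
    u=proj(K,V,w);u2=proj(K2,V2,w)
    print(n,w,'topzoom',(u-[185,150])*5,'sczoom',(u2-[205,150])*6)
c=[(b'',)]
for n,P in zip('abcd',F):
    w=np.r_[R@P+t,.006];print('corner scz',(proj(K2,V2,w)-[205,150])*6)
np.savez('fix.npz',R=R,t=t)
```

```text
yaw 5.235547568622583 t [0.5797 0.0217] res mm [[ 1.4917  0.1881]
 [ 2.4637  0.4223]
 [-2.7484 -0.9085]
 [-1.207   0.2982]] sides [np.float64(0.17532291464640812), np.float64(0.13414819377049125), np.float64(0.17269030075090827), np.float64(0.1329491598977296)]
key [0.5489 0.0842 0.048 ] topzoom [295.3011 340.7996] sczoom [387.5479 301.3896]
k1 [0.561  0.1054 0.049 ] topzoom [239.7593 310.4559] sczoom [314.3363 300.4882]
k2 [0.5367 0.063  0.047 ] topzoom [350.8412 371.1423] sczoom [460.6373 302.2895]
stop [0.5548 0.0195 0.0245] topzoom [457.7445 328.033 ] sczoom [534.771  292.2001]
outlet [0.505  0.0149 0.012 ] topzoom [470.5681 455.1131] sczoom [628.3685 389.2306]
bush [0.6265 0.026  0.056 ] topzoom [441.2797 136.1319] sczoom [409.1932 129.9908]
bt [0.6265 0.026  0.073 ] topzoom [444.2563 128.283 ] sczoom [409.587   89.3566]
corner scz [129.665  282.3704]
corner scz [419.0248 164.3944]
corner scz [737.4214 382.7808]
corner scz [431.7417 533.2697]
```

The top-view fit has about 2 mm residuals and a yaw of 5.2°. The scene view disagrees by about 2 px. I'll hover over the work with the finger spacing set to about 65 mm between finger centres, then refine with the wrist camera.

Emit:
arm_command --targets '[[[0.0138, -0.0267, 0, 1.5], [0.0138, -0.0267, 0, 1.5], [0.0138, -0.0267, 0, 1.5], [0.0138, -0.0267, 0, 1.5], [0.0138, -0.0267, 0, 1.5], [0.0138, -0.0267, 0, 1.5], [0.0138, -0.0267, 0, 1.5], [0.0138, -0.0267, 0, 1.5], [0.0138, -0.0267, 0, 1.5], [0.0138, -0.0267, 0, 1.5]]]' --gripper -0.12 --grip_force 20

```text
time: 0.93
tcp_pos: [0.4155, 0.3193, 0.2281]
tcp_rot: [[-0.984, 0.177, -0.001], [0.177, 0.984, -0.0], [0.001, -0.001, -1.0]]
wrist_force: [0.9, 0.1, 0.1]
finger_gap: 0.56
```

Emit:
arm_command --targets '[[[0.0138, -0.0267, 0, 1.5], [0.0138, -0.0267, 0, 1.5], [0.0138, -0.0267, 0, 1.5], [0.0138, -0.0267, 0, 1.5], [0.0138, -0.0267, 0, 1.5], [0.0138, -0.0267, 0, 1.5], [0.0138, -0.0267, 0, 1.5], [0.0138, -0.0267, 0, 1.5], [0.0138, -0.0267, 0, 1.5], [0.0138, -0.0267, 0, 1.5]]]'

```text
time: 1.77
tcp_pos: [0.5535, 0.0524, 0.2281]
tcp_rot: [[-0.996, -0.084, -0.001], [-0.084, 0.996, 0.0], [0.001, 0.0, -1.0]]
wrist_force: [1.1, -0.3, 0.2]
finger_gap: 0.562
```

Emit:
arm_command --targets '[[[0, 0, -0.01, 0], [0, 0, -0.02, 0], [0, 0, -0.02, 0], [0, 0, -0.01, 0], [0, 0, 0, 0]]]'

```text
time: 2.18
tcp_pos: [0.5508, 0.0542, 0.1648]
tcp_rot: [[-0.997, -0.083, -0.007], [-0.083, 0.997, 0.0], [0.007, 0.001, -1.0]]
wrist_force: [1.1, 0.9, 0.7]
finger_gap: 0.561
```

Run:
```python
from plant import ctrl
import cv2,numpy as np
np.set_printoptions(precision=4,suppress=True)
s=ctrl.sense();print(s['time'],s['tcp_pos'],s['tcp_rot'],s['wrist_force'],s['finger_gap'])
for n in ['wrist','top','scene']:
    i=ctrl.camera_info(n);p,d=ctrl.grab_frame(n);cv2.imwrite(f'pics/{n}1.png',p[:,:,::-1]);np.savez(f'{n}1.npz',p=p,d=d,**i)
    if n=='wrist':print(i)
b=np.load('top1.npz');c=b['p'][130:280,170:350,::-1];cv2.imwrite('pics/top1z.png',cv2.resize(c,None,fx=4,fy=4,interpolation=cv2.INTER_CUBIC))
```

```text
2.1833 [0.5508 0.0542 0.1648] [[-0.9965 -0.0828 -0.0069]
 [-0.0828  0.9966  0.0002]
 [ 0.0068  0.0007 -1.    ]] [1.1417 0.9435 0.7403] 0.5611250389584362
{'camera_matrix': array([[297.3186,   0.    , 254.2182],
       [  0.    , 297.3186, 195.4151],
       [  0.    ,   0.    ,   1.    ]]), 'view': array([[-0.083 ,  0.9965,  0.0007, -0.0083],
       [ 0.9665,  0.0803,  0.2438, -0.5471],
       [ 0.2429,  0.0209, -0.9698,  0.1927],
       [ 0.    ,  0.    ,  0.    ,  1.    ]])}
```

View pics/wrist1.png

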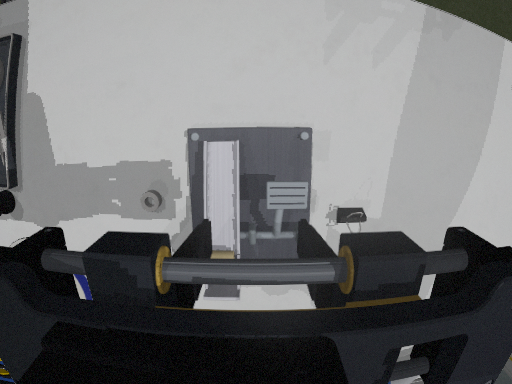

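View pics/scene1.png

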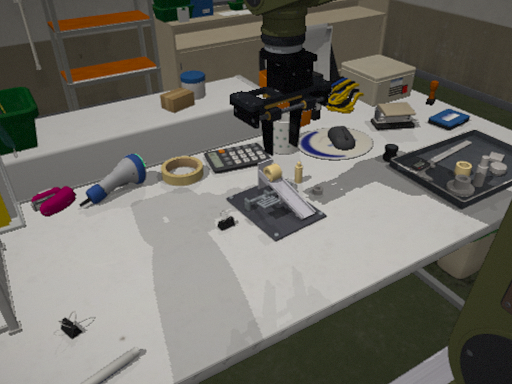

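The wrist view shows the key at about (287,195), the chute at cols 205–240 and the lower plate corners at (188,128) and (311,127). I'll zoom in and measure here.

```bash
cat >> h.py <<'E'
def wonz(K,V,u,v,z):
    x,y=(u-K[0,2]),(v-K[1,2]);r=np.hypot(x,y);th=r/K[0,0]
    d=np.array([x/r*np.sin(th),y/r*np.sin(th),np.cos(th)]);R=V[:3,:3];c=-R.T@V[:3,3];d=R.T@d
    return c+d*(z-c[2])/d[2]
def wproj(K,V,P):
    q=V[:3,:3]@np.asarray(P)+V[:3,3];r=np.hypot(q[0],q[1]);th=np.arctan2(r,q[2]);return K[:2,2]+K[0,0]*th*q[:2]/r
E
python3 - <<'E'
import numpy as np,cv2
from h import *
np.set_printoptions(precision=4,suppress=True)
a=np.load('wrist1.npz');K,V=a['camera_matrix'],a['view']
c=a['p'][115:265,170:340,::-1];cv2.imwrite('pics/w1z.png',cv2.resize(c,None,fx=4.5,fy=4,interpolation=cv2.INTER_CUBIC) if 0 else cv2.resize(c,None,fx=4,fy=4,interpolation=cv2.INTER_CUBIC))
f=np.load('fix.npz');R,t=f['R'],f['t']
for n,P in dict(key=(-.025,.065,.048),stop=(-.025,0,.0245),outlet=(-.075,0,.012),c3=(-.089,-.038,.006),c4=(-.089,.096,.006)).items():
    w=np.r_[R@np.array(P[:2])+t,P[2]];print(n,w,'zoom',(wproj(K,V,w)-[170,115])*4)
E
```

```text
key [0.5489 0.0842 0.048 ] zoom [463.4654 329.4535]
stop [0.5548 0.0195 0.0245] zoom [200.7321 308.6302]
outlet [0.505  0.0149 0.012 ] zoom [200.5181 110.1855]
c3 [ 0.4945 -0.0242  0.006 ] zoom [61.3868 60.77  ]
c4 [0.4823 0.1092 0.006 ] zoom [564.8799  55.1248]
```

View pics/w1z.png

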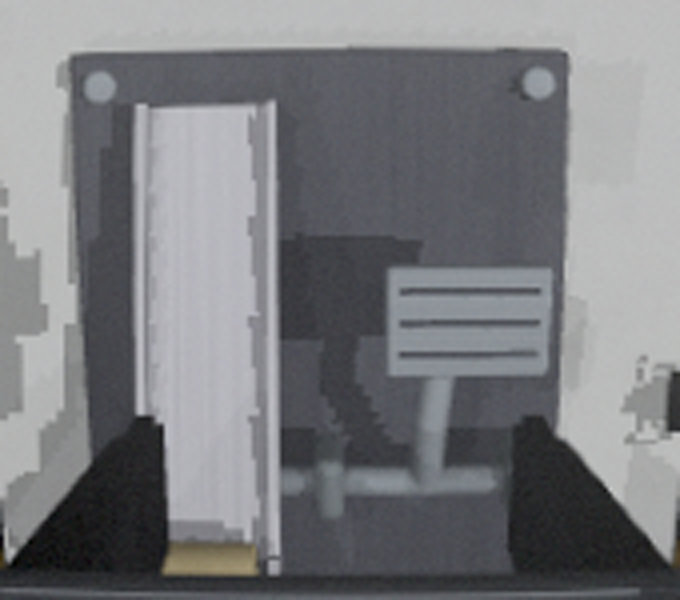

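Run:
```python
import numpy as np
from h import *
np.set_printoptions(precision=4,suppress=True)
a=np.load('wrist1.npz');K,V=a['camera_matrix'],a['view']
o=lambda x,y,z:wonz(K,V,(x+.5)/4-.5+170,(y+.5)/4-.5+115,z)
P=[((470,322),.048,(-25,65)),((204,105),.012,(-75,0)),((70,55),.006,(-89,-38)),((569,50),.006,(-89,96))]
W=np.array([o(*q,z)[:2] for q,z,_ in P]);F=np.array([f for *_,f in P])/1e3
U,S,Vt=np.linalg.svd((F-F.mean(0)).T@(W-W.mean(0)));R=(U@Vt).T;t=W.mean(0)-R@F.mean(0)
print(W,'yaw',np.degrees(np.arctan2(R[1,0],R[0,0])),t,(F@R.T+t-W)*1e3)
f=np.load('fix.npz');R0,t0=f['R'],f['t']
for q in [(-.025,.0325),(-.025,0),(-.025,.065)]: print(R@q+t,R0@q+t0)
np.savez('fixw.npz',R=R,t=t)
```

```text
[[ 0.5466  0.0851]
 [ 0.5032  0.0153]
 [ 0.4925 -0.0224]
 [ 0.4804  0.1097]] yaw 5.2562470199566524 [0.5777 0.0227] [[ 0.2769 -0.0126]
 [-0.1968  0.5336]
 [ 0.0867 -0.915 ]
 [-0.1669  0.394 ]]
[0.5498 0.0528] [0.5518 0.0518]
[0.5528 0.0204] [0.5548 0.0195]
[0.5469 0.0851] [0.5489 0.0842]
```

Both measurements agree within 2 mm. Next I'll correct slightly and descend to just above the key (contact at TCP z ≈ 0.062).

Emit:
arm_command --targets '[[[-0.001, 0, -0.01, 0], [-0.001, 0, -0.015, 0], [0, 0, -0.018, 0], [0, 0, -0.018, 0], [0, 0, -0.015, 0], [0, 0, -0.01, 0], [0, 0, -0.005, 0], [0, 0, 0, 0], [0, 0, 0, 0]]]'

```text
time: 3.08
tcp_pos: [0.5519, 0.0539, 0.0783]
tcp_rot: [[-0.997, -0.083, 0.001], [-0.083, 0.997, -0.0], [-0.001, -0.0, -1.0]]
wrist_force: [-0.1, -0.6, 0.9]
finger_gap: 0.559
```

Run:
```python
from plant import ctrl
import cv2,numpy as np
np.set_printoptions(precision=4,suppress=True)
s=ctrl.sense();print(s['time'],s['tcp_pos'],s['tcp_rot'],s['wrist_force'],s['finger_gap'])
f=np.load('fixw.npz');print('fix frame',f['R'].T@(s['tcp_pos'][:2]-f['t']))
for n in ['wrist','scene']:
    i=ctrl.camera_info(n);p,d=ctrl.grab_frame(n);c=p[:,:,::-1]
    c=c[90:290,150:360] if n=='wrist' else c[130:240,200:340]
    cv2.imwrite(f'pics/{n}2.png',cv2.resize(c,None,fx=3 if n=='wrist' else 5,fy=3 if n=='wrist' else 5,interpolation=cv2.INTER_CUBIC))
```

```text
3.0833 [0.5519 0.0539 0.0783] [[-0.9966 -0.0828  0.001 ]
 [-0.0828  0.9966 -0.    ]
 [-0.001  -0.0001 -1.    ]] [-0.0558 -0.5982  0.8976] 0.5586168424916379
fix frame [-0.0229  0.0334]
```

View pics/wrist2.png

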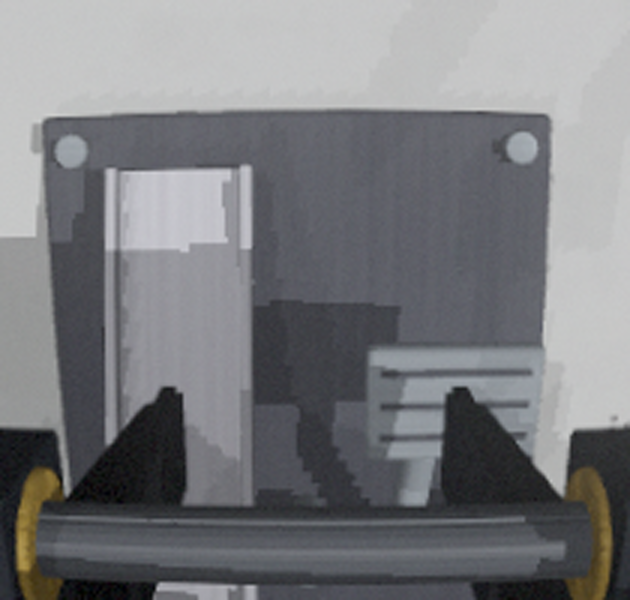

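View pics/scene2.png

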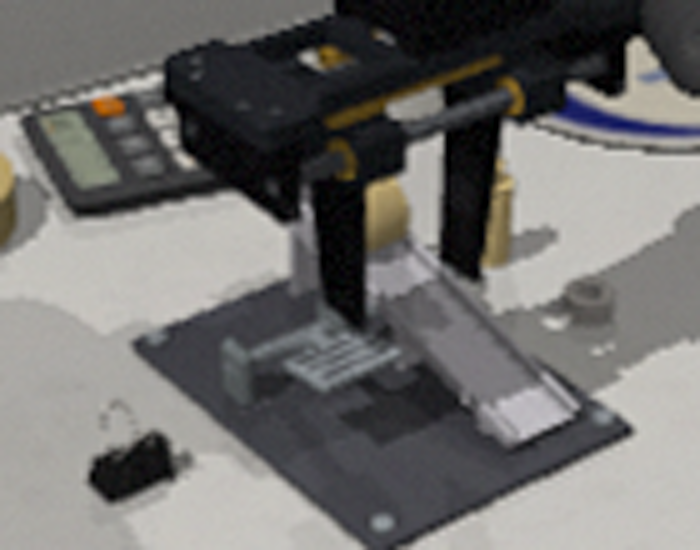

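The two fingers sit over the chute's middle and over the key, about 16 mm up. I'll nudge 2 mm down the chute and lower until contact.

Emit:
arm_command --targets '[[[-0.001, -0.0005, -0.002, 0], [-0.001, -0.0005, -0.002, 0], [0, 0, -0.002, 0], [0, 0, -0.002, 0], [0, 0, -0.002, 0], [0, 0, -0.002, 0], [0, 0, -0.001, 0], [0, 0, 0, 0]]]'

```text
time: 3.85
tcp_pos: [0.5491, 0.0528, 0.0642]
tcp_rot: [[-0.997, -0.083, -0.001], [-0.083, 0.997, -0.0], [0.001, 0.0, -1.0]]
wrist_force: [-0.8, -0.0, 0.4]
finger_gap: 0.559
```

Emit:
arm_command --targets '[[[0, 0, -0.001, 0], [0, 0, -0.001, 0], [0, 0, -0.001, 0], [0, 0, -0.001, 0], [0, 0, -0.001, 0], [0, 0, -0.001, 0], [0, 0, 0, 0]]]'

```text
time: 4.43
tcp_pos: [0.5492, 0.0528, 0.0584]
tcp_rot: [[-0.997, -0.083, -0.0], [-0.083, 0.997, -0.0], [0.0, -0.0, -1.0]]
wrist_force: [-1.7, -1.0, 2.3]
finger_gap: 0.557
```

Emit:
arm_command --targets '[[[0, 0, -0.001, 0], [0, 0, -0.001, 0], [0, 0, -0.001, 0], [0, 0, -0.001, 0], [0, 0, -0.001, 0], [0, 0, 0, 0]]]'

```text
time: 4.93
tcp_pos: [0.5488, 0.0528, 0.0533]
tcp_rot: [[-0.997, -0.083, -0.001], [-0.083, 0.997, -0.0], [0.001, 0.0, -1.0]]
wrist_force: [-3.6, -0.1, 3.0]
finger_gap: 0.559
```

```bash
cat > look.py <<'E'
import sys
from plant import ctrl
import cv2,numpy as np
np.set_printoptions(precision=4,suppress=True)
s=ctrl.sense();print(s['time'],s['tcp_pos'],s['wrist_force'],s['moment'],s['finger_gap'])
p,d=ctrl.grab_frame('scene');c=p[130:240,200:340,::-1]
cv2.imwrite(f'pics/s{sys.argv[1]}.png',cv2.resize(c,None,fx=5,fy=5,interpolation=cv2.INTER_CUBIC))
E
python3 look.py 3
```

```text
4.9333 [0.5488 0.0528 0.0533] [-3.6382 -0.1112  2.9803] [0.07   0.6687 0.0247] 0.5592400012172182
```

View pics/s3.png

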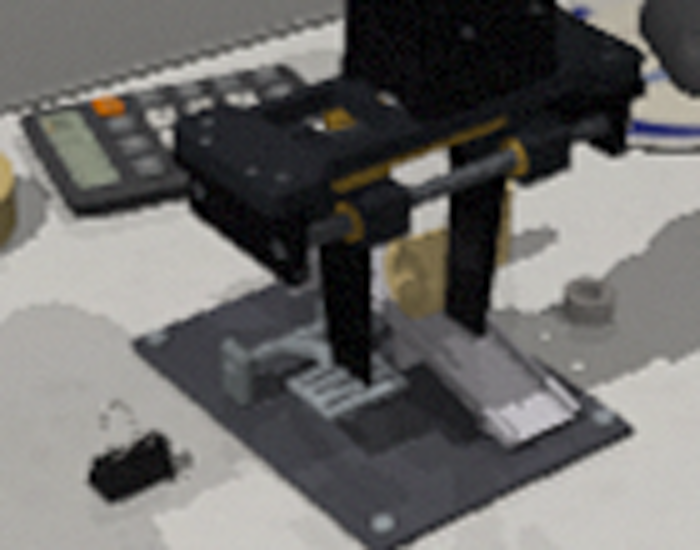

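The bushing, about (415,270), has already rolled out and sits against the chute finger. Now I'll press the key the rest of the way to its stop.

Emit:
arm_command --targets '[[[0, 0, -0.001, 0], [0, 0, -0.001, 0], [0, 0, -0.001, 0], [0, 0, -0.0005, 0], [0, 0, 0, 0], [0, 0, 0, 0]]]'

```text
time: 5.48
tcp_pos: [0.5493, 0.0529, 0.0507]
tcp_rot: [[-0.997, -0.083, -0.001], [-0.083, 0.997, 0.0], [0.001, 0.0, -1.0]]
wrist_force: [-7.1, -1.0, 7.3]
finger_gap: 0.56
```

The z force is rising as it nears the stop. The −x force fits friction, since the key's top swings towards −x as it goes down. I'll press slightly more and look.

Emit:
arm_command --targets '[[[0, 0, -0.0005, 0], [0, 0, -0.0005, 0], [0, 0, 0, 0], [0, 0, 0, 0], [0, 0, 0, 0]]]'

```text
time: 5.9
tcp_pos: [0.5493, 0.0529, 0.0504]
tcp_rot: [[-0.997, -0.083, -0.001], [-0.083, 0.997, 0.0], [0.001, 0.0, -1.0]]
wrist_force: [-8.4, -1.1, 12.7]
finger_gap: 0.558
```

```bash
python3 look.py 4; python3 look.py 5
python3 - <<'E'
from plant import ctrl
import cv2,numpy as np
s=ctrl.sense();i=ctrl.camera_info('wrist')
for n in ['wrist','top']:
    i=ctrl.camera_info(n);p,d=ctrl.grab_frame(n);np.savez(f'{n}5.npz',p=p,d=d,**i)
    c=p[150:300,150:360] if n=='wrist' else p[150:265,185:335]
    cv2.imwrite(f'pics/{n}5.png',cv2.resize(c[:,:,::-1],None,fx=3.5,fy=3.5,interpolation=cv2.INTER_CUBIC))
E
```

```text
5.9 [0.5493 0.0529 0.0504] [-8.3549 -1.0676 12.6922] [0.2393 1.4876 0.1775] 0.5582065081200268
5.95 [0.5493 0.0529 0.0504] [-8.4035 -1.2288 12.0791] [0.2014 1.4956 0.2143] 0.5607041897592215
```

View pics/s5.png

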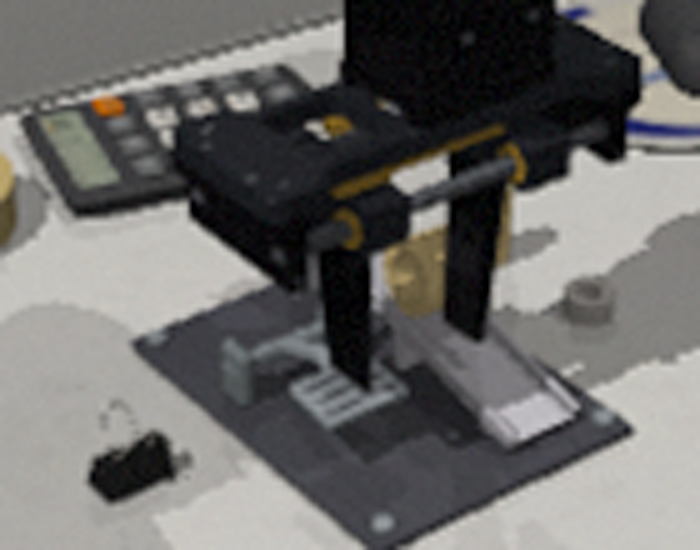

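View pics/wrist5.png

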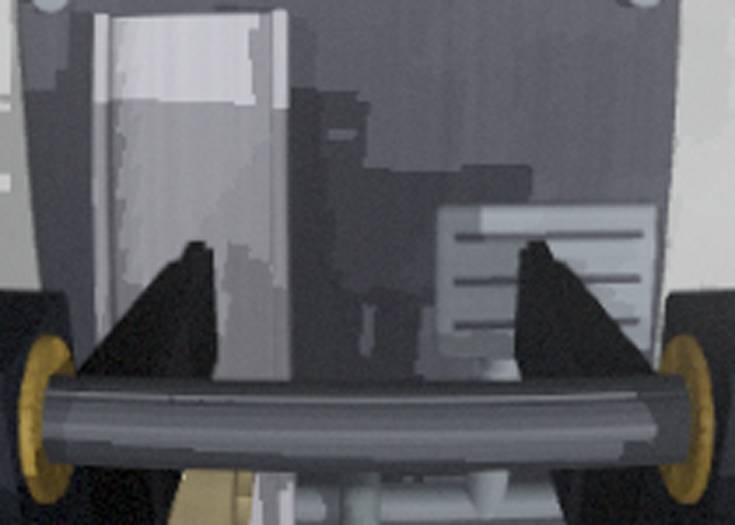

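View pics/top5.png

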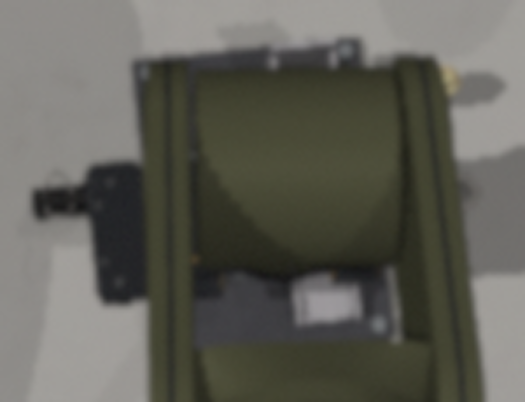

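The key is on its stop: force jumped 5 N for 0.3 mm. I'll check the bushing's position numerically from its visible end face.

```bash
python3 - <<'E'
import numpy as np
from h import *
np.set_printoptions(precision=1,suppress=True)
b=np.load('scene0.npz');K,V=b['camera_matrix'],b['view'];f=np.load('fixw.npz');R,t=f['R'],f['t']
for x in (-5,2,10,20,47):
    z=24.5+(x+25)*np.tan(np.radians(14))+17/np.cos(np.radians(14)) if x<40 else 56
    w=np.r_[R@np.array([x/1e3,.013])+t,z/1e3]
    print(x,'z',z,'bore centre in s5',(proj(K,V,w)-[200,130])*5)
w=np.load('wrist5.npz');K,V=w['camera_matrix'],w['view']
E
python3 - <<'E'
import cv2
a=cv2.imread('pics/s5.png')[180:350,340:560];cv2.imwrite('pics/s5z.png',cv2.resize(a,None,fx=3,fy=3))
E
```

```text
-5 z 47.00699175581188 bore centre in s5 [418.4 291. ]
2 z 48.75228777571415 bore centre in s5 [408.  280.2]
10 z 50.74691179845959 bore centre in s5 [396.1 268. ]
20 z 53.240191826891405 bore centre in s5 [381.5 252.8]
47 z 56 bore centre in s5 [342.7 220.5]
```

View pics/s5z.png

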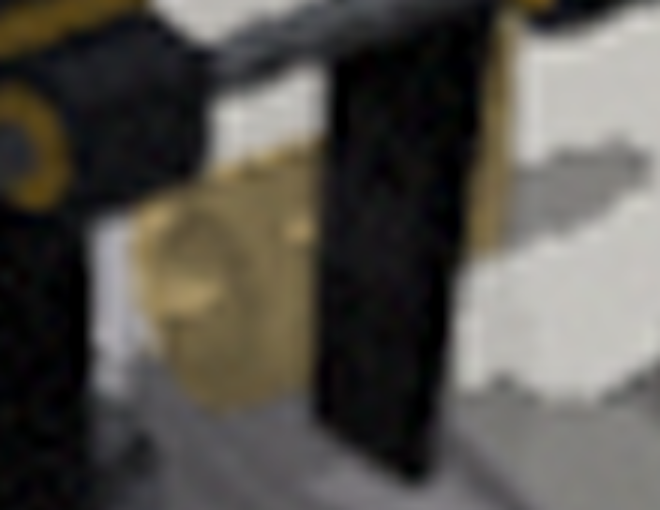

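The bore centre is at about (405,272), which puts the bushing at x ≈ 2–7 mm. That is where it should rest against the finger, well below the pocket. I'll dwell briefly, check that nothing moves, and hand in.

Emit:
arm_command --targets '[[[0, 0, 0, 0], [0, 0, 0, 0], [0, 0, 0, 0], [0, 0, 0, 0], [0, 0, 0, 0], [0, 0, 0, 0]]]'

```text
time: 6.6
tcp_pos: [0.5493, 0.0529, 0.0504]
tcp_rot: [[-0.997, -0.083, -0.001], [-0.083, 0.997, 0.0], [0.001, 0.0, -1.0]]
wrist_force: [-8.4, 0.2, 12.3]
finger_gap: 0.555
```

```bash
python3 look.py 6
python3 - <<'E'
import cv2,numpy as np
a=cv2.imread('pics/s5.png').astype(int);b=cv2.imread('pics/s6.png').astype(int)
d=abs(a-b)[180:350,340:560];print('diff mean/max',d.mean(),d.max())
from plant import ctrl
print(ctrl.close_job())
E
```

```text
6.6 [0.5493 0.0529 0.0504] [-8.418   0.2007 12.3322] [0.2028 1.5209 0.2107] 0.5552354403142143
diff mean/max 1.9340463458110517 18
the job is handed in; nothing more can be done
None
```

The job is handed in: the key is held down under one finger, and the bushing appears to rest against the other in the chute. No verdict was reported. I narrowed the jaws to about 53 mm, so the finger centres were 65 mm apart, over the chute's middle and the key. I then pressed down in steps of 1 mm or less, and the bushing rolled out before the key was fully down.

**Last checks:**
- **Key:** the TCP stopped at z = 0.0504 m, against about 0.050 m expected with the key fully down. The last presses raised the force by about 5 N for 0.3 mm of travel, so the key is on its stop. The vertical force is a steady 12 N.
- **Bushing:** its centre is at about x = 2 to 7 mm in the fixture's frame, where it should lie against the finger. It did not move between the last two pictures.
- **Loose things:** they look unmoved in the last scene picture. I did not measure them, and the gripper hid the standoff there.

**What disagreed or could not be checked:**
- The top and wrist views placed the fixture about 2 mm apart, and I used the wrist view. The first top-view fit was about 2 px off in the scene camera.
- There is a steady sideways force of about 8 N on the tool along −x. I put this down to the key's top sliding under the finger as it swings down, but did not test it.
- The contact force between finger and bushing cannot be read directly. I judged it from the bushing's position and stillness.

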